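# Free the valve lever and shut the valve

## Robot

A 7-joint arm with a two-finger parallel gripper is mounted at the origin on the work surface. World frame = base frame: x ahead of the robot, y to its left, z up, the work surface at z = 0. Lengths are in mm, angles in rad, forces in N, time in s.
With the tool pointing down it reaches from about 400 to 875 mm from the base axis. Payload 4.4 kg.
Tool frame: the origin (TCP) lies midway between the tips of the shut fingers; the grasp point (between the pads) lies ctrl.tcp_to_grasp behind it (ctrl.tcp_to_grasp is the distance from the TCP to the grasp point, in mm); z points along the fingers, y is the line along which they close (so a half turn about z gives the same grasp; the last joint's range is limited). The gripper opens to 85 mm and grips with 20 to 120 N. Pads are 22 mm wide; open, the fingers measure 114 mm over their backs; the gripper's body (76 mm by 85 mm) begins 54 mm behind the grasp point. The pads swing forward as they close: fully open they stand 13 mm farther back than shut.
Start: joints at [1.206, 0.628, 0.038, 1.517, -0.027, 0.996, -0.02], TCP at [191.371, -621.205, 231.313] pointing down, gripper open.
Joint ranges: [-3.06, 3.06], [-0.37, 2.12], [-1.25, 1.32], [0.18, 2.47], [-1.1, 4.24], [0.23, 1.98], [-2.94, 2.94]. Speed limits (rad/s): [2.57, 2.57, 3.14, 3.14, 3.14, 3.14, 3.14].

## Interface

Orientations are given as [roll, pitch, yaw] about the fixed x, y, z axes, in that order (R = Rz(yaw) Ry(pitch) Rx(roll)).
In Python, from cell import ctrl, get_image, get_calibration, workorder, boxes_of, place_of gives the robot as it stands.
- The arm moves only by the tool play_rows, never from a script. Its argument "series" is a list that holds one entry, the list of rows, each a list of 7 numbers: the shift along the world's x, y, z in cm, then the turn, a rotation vector about the world's x, y, z in degrees, then the closure, from 0 (fully open) to 1 (shut). A call has 1 to 20 rows; each row shifts and turns the commanded pose from where the row before left it; what a row does not reach is not made up. A row lasts 1/8 s, in which the tool goes at most 62.5 mm and 10.7 degrees, less where a joint would pass 70% of its speed; a pose out of reach is approached as far as the arm can. A call with a gripper value outside its range is refused whole. The fingers move at their own pace and stop on an object; the grip force is fixed at half the most. Time passes only in rows, so rows that do not move let the fingers close. It gives the time, the measured TCP pose, the force, the opening and the grip force at its end, in the units of the state.
- ctrl.read_state(): the state, without advancing time (a new reading comes with each control period).
- get_image(name): name is "scene" or "top" or "wrist"; returns (picture, depth): 420x560x3 uint8, red, green, blue; 420x560 float32, mm along the optical axis (not along the pixel's ray), 0 where there is no reading.
- get_calibration(name): a dict with "K" (3x3 intrinsics, pixels), "k1" (the pictures are not rectified: a ray, as slopes to the right and down, at radius r is drawn at 1 + k1 r^2 times it, then the intrinsics apply), "R" (3x3) and "t" (3): a world point X has camera coordinates R X + t; the wrist camera has in their place "mount" (4x4, takes a point from camera to tool coordinates, whose origin is the TCP and whose axes are the flange's). Camera axes: x right, y down, z forward; pixel columns grow to the right and rows downward; lengths in mm; the calibration is good to about 2 mm. A picture is of the moment at which its call begins: read the wrist's pose just before it. get_calibration takes no time and is no camera call.
- workorder.finish_job(): hands the job in; it is judged then, once.
Trained networks look in the newest picture that a camera, given by its name, has taken for a name from the list of things; names that differ only in an ending like _2 or _b are one class to them, and where a whole thing is asked for, a point or a joint stands for the part that bears it (a point fixed in the world has none). Each returns a list of dicts, best first, with "p" (0 to 1); they miss things now and then, are a little off and sometimes report something else, mostly with a low value. They report only what shows in the picture. A call takes as long as a camera call. They do not tell look-alikes from the thing itself.
- boxes_of(target, camera): "pixel" ([column, row] in pixels, amid what is visible of it).
- place_of(target, camera): "pixel" ([column, row] in pixels: a listed point, or the origin of a listed thing).
The state is a dict: "clock": time; "qpos": joint angles; "qd": joint speeds; "tau": joint torques, N m; "eef_pos": TCP position; "tool_rot": TCP orientation; "force": force on the tool from outside, world axes, zero at the start; "torque": the same for the moment, N m; "width": finger opening in mm; "gripper_force": force on a finger pad.
Only numpy, scipy, OpenCV 4.12 (cv2) and the standard library are available. Lean on these libraries where they do the work, as an engineer would, in place of code of your own. Each camera call takes 0.05 s, during which the arm holds its last target. There are 200 camera calls.

## Task

The ball valve in the tilted vise has to go to the pressure test shut, but a ring spanner was left sitting on one of its nuts, in the way of the lever. Take the spanner off the nut and lay it (don't drop it) flat in the white tray, then swing the valve's lever fully home against its closed stop, without forcing it. Leave the loose parts where they lie and don't knock the lamp.

Things in the scene. Friction and masses are not known exactly. Their poses are not given: they have to be found in the camera images.
- valve: Ball valve clamped in the vise, leaning 35 deg to the vise's -x side. Origin: stem axis, on top of its mounting pad (74 mm square). z: stem axis, up out of the pad; x: up the slope, away from the robot; y: level, to the left. Hex nuts (17 mm flats, tops 11 mm up) sit at x, y = +-27 mm. Beyond the pad only spanner and lever rise above z = 0; jaws, pipe and anvil (y 135 to 205 mm) are lower.
- valve_nut (a point): Top centre of the nut under the spanner (valve x -27, y 27 mm), 9 mm tall. The ring sits over it 9 mm deep with 0.5 mm play a side; the far ring rests on the vise's anvil, so the spanner lies 2 to 5 deg off level. Held by the shank, the ring can bind on the nut: set it level (spanner z along valve z), draw it off along the valve's z and rock it a little where it resists.
- spanner: Deep-offset double ring spanner, steel, 178 mm long, 0.12-0.19 kg. Origin: middle of the shank, its balance point. Shank: flat bar along x, 15 mm wide (y), 7 mm thick (z), 86 mm long. Each end cranks down to a ring 28 mm wide, 14 mm thick, axis z, underside 30 mm below the shank's middle. At the start its -x ring is on the nut, the shank points along the valve's +y, in the lever's path.
- spanner_near (a point): Centre of the spanner's -x ring (over the nut at the start), at half its thickness: x -75, z -23 mm in the spanner's frame.
- spanner_far (a point): Centre of the spanner's +x ring (free end, on the anvil at the start), at half its thickness: x +75, z -23 mm in the spanner's frame.
- lever (a joint): Angle of the lever about the stem, rad. 0: open, along the valve's -x (down the slope, towards the robot). It grows clockwise seen from above the pad to the closed stop at 1.571, where it points along the valve's +y. It starts at 0 to 0.08 and stays where left; turning takes 0.5 N m (5 N at lever_grip). The spanner blocks it early in its swing.
- lever_grip (a point): Point in the lever's black sleeve, 100 mm from the stem axis, 18 mm above the pad. The sleeve is 24 mm wide, 12 mm thick, from 60 to 145 mm from the stem; nearer the stem the lever is a steel strip 18 mm wide, 6 mm thick.
- vise: Fixed bench vise on a round foot (170 mm over its lugs) with a ball swivel, head tilted to its -x side, jaws 104 mm wide. Origin: centre of the foot, on the bench; z up. The valve's origin is 74 mm to -x and 182 mm up. A flat steel anvil behind the +y jaw carries the spanner's far ring; screw and cross bar stick out at -y.
- lamp: Fixed white bench lamp. Origin: on the bench below the middle of its head; z up. The head, a bar 60 (x) by 280 (y) by 22 mm thick, has its underside 330 mm up: just beyond and above the spanner's shank and the closed lever. A tool straight down on the shank strikes it; one leaning with the valve's z passes. Its 20 mm post, 430 mm tall, stands at x 125, y 170 mm on a 156 mm round foot.
- tray: Fixed shallow cream-white tray, 380 (x) by 250 (y) mm outside, walls 4 mm thick and 22 mm tall, floor 4 mm thick. Origin: centre of its underside; z up. The +x end holds a small ring; the rest is empty.
- seat_ring: Loose steel valve seat ring lying in the tray near its +x end, 42 mm outside, 8 mm tall. Origin: centre of its underside. Bystander.
- plug: Loose brass plug standing on the bench, 28 mm wide, 34 mm tall. Origin: centre of its underside. Bystander.
- socket: Loose dark steel wrench socket standing on the bench, 26 mm wide, 38 mm tall. Origin: centre of its underside. Bystander.
- screwdriver: Loose screwdriver lying on the bench, 180 mm long along its x, black handle at -x. Origin: middle of its underside. Bystander.
Not all that is in view belongs to the job. What is meant by the spanner is not red, and is the smaller of those in its own colour.

How it is judged:
By the outcome, as a careful person would: the job done as asked, in the order asked, and still so for the second after the job is handed in, with the robot touching nothing.
It also fails if it takes over 72 s, if anything falls off the work surface, if the arm or the gripper's body presses on something with over 40 N, if the wrist force passes 120 N, or if a joint passes its speed limit or range.

## Working session

There is one attempt and no reset: what is moved stays moved. The work goes in short steps, Python scripts to look and compute and a tool call to move; the robot and the scene stay as the last step left them, time stands still between calls to the robot, and variables do not carry over. Pictures are saved under pics/ and viewed, at most 10 in all, crops included, and the job is handed in when it is done.

Besides the shell and the picture viewer there is one more tool, called after "Request:" by a JSON object that holds its "method" and its "body". play_rows: Moves the arm, as the interface text tells. Its arguments: {"type":"object","properties":{"series":{"type":"array"}},"required":["series"]}

```bash
ls; mkdir -p pics
cat > h.py <<'E'
import numpy as np, cv2
from scipy.spatial.transform import Rotation as Ro
from cell import ctrl, get_image, get_calibration, workorder, boxes_of, place_of
def pose():
    s=ctrl.read_state(); return np.array(s['eef_pos']),Ro.from_euler('xyz',s['tool_rot']).as_matrix()
def cam(name):
    c=get_calibration(name)
    K=np.array(c['K']);k1=c['k1']
    if 'R' in c:
        R=np.array(c['R']).T; return K,k1,R,-R@np.array(c['t'])
    M=np.array(c['mount']);p,Rt=pose(); return K,k1,Rt@M[:3,:3],Rt@M[:3,3]+p
def ray(C,px):
    K,k1,R,o=C
    u=cv2.undistortPoints(np.array([[px]],float),K,np.array([k1,0,0,0.]))[0,0]
    return np.array([u[0],u[1],1.])
def world(C,px,depth):
    return C[2]@(ray(C,px)*depth)+C[3]
def proj(C,X):
    K,k1,R,o=C
    c=R.T@(np.array(X)-o); s=c[:2]/c[2]; s=s*(1+k1*(s@s)); return K[:2,:2]@s+K[:2,2]
def dep(d,px,r=2):
    u,v=int(round(px[0])),int(round(px[1])); w=d[max(0,v-r):v+r+1,max(0,u-r):u+r+1]; w=w[w>0]
    return np.median(w) if w.size else 0
def save(n,im,crop=None,s=1):
    if crop: im=im[crop[1]:crop[3],crop[0]:crop[2]]
    im=cv2.resize(im,None,fx=s,fy=s,interpolation=cv2.INTER_CUBIC); cv2.imwrite('pics/'+n,im[:,:,::-1])
E
python3 - <<'E'
from h import *
print(ctrl.read_state(), ctrl.tcp_to_grasp)
for n in ['scene','top']:
    im,d=get_image(n); save(n+'1.png',im,s=1.4); C=cam(n)
    print(n,C[3].round(),C[2][:,2].round(2))
    for t in ['valve','valve_nut','spanner','spanner_near','spanner_far','lever_grip','vise','lamp','tray','seat_ring']:
        for r in place_of(t,n)[:3]:
            D=dep(d,r['pixel']); print(t,round(r['p'],2),np.round(r['pixel']),round(float(D)),world(C,r['pixel'],D).round())
E
```

```text
pics
{'clock': 0.0, 'qpos': array([ 1.2061609 ,  0.62932094,  0.03842075,  1.51837562, -0.02698268,
        0.99630885, -0.02002167]), 'qd': array([-0.00171749,  0.00096253, -0.00115707,  0.00038533,  0.00204184,
        0.00079258,  0.00072221]), 'tau': array([-5.09118490e-04, -5.63407660e+01,  1.22583076e+00, -1.93449068e+01,
        1.09753740e-02,  1.04301138e-02, -6.43088910e-06]), 'eef_pos': array([ 191.2136809 , -620.57848787,  230.40259963]), 'tool_rot': array([-3.13969750e+00,  2.60783158e-05,  2.98840180e-01]), 'force': array([ 0.78852993,  0.74395695, -0.97507827]), 'torque': array([ 0.007386  , -0.02734351,  0.0600025 ]), 'gripper_force': 0.0, 'width': 85.55206581663793} 18.700000000000003
scene [ 572. 1029. 1036.] [-0.02 -0.73 -0.68]
valve 0.6 [268. 208.] 1264 [564.  99. 180.]
valve_nut 0.74 [274. 212.] 1251 [545. 118. 179.]
valve_nut 0.26 [284. 172.] 1671 [ 499. -298.   10.]
spanner 0.85 [356. 360.] 1097 [331. 498.   4.]
spanner 0.83 [279. 230.] 1442 [527.  20.   4.]
spanner 0.65 [327. 304.] 1225 [391. 320.   5.]
spanner_near 0.75 [278. 213.] 1259 [534. 113. 173.]
spann
[... 420 characters left out ...]
0.2  -0.   -0.98]
valve 0.8 [276. 201.] 1074 [561.  88. 204.]
spanner 0.9 [120. 219.] 1255 [554. 591.  16.]
spanner 0.64 [234. 206.] 1128 [561. 208. 148.]
spanner 0.5 [142. 288.] 1227 [335. 512.   1.]
spanner_near 0.74 [165. 291.] 1225 [326. 441.   1.]
spanner_near 0.7 [260. 209.] 1098 [546. 133. 176.]
spanner_near 0.68 [303. 260.] 1226 [417.   9.  19.]
spanner_far 0.9 [ 92. 239.] 1229 [488. 671.  30.]
spanner_far 0.83 [116. 281.] 1208 [358. 588.  25.]
spanner_far 0.68 [210. 202.] 1117 [573. 277. 161.]
lever_grip 0.91 [266. 232.] 1114 [487. 119. 148.]
vise 0.59 [278. 191.] 1088 [593.  84. 196.]
tray 0.95 [404. 227.] 1262 [ 515. -319.    3.]
seat_ring 0.55 [389. 184.] 1291 [ 660. -282.    3.]
```

View pics/scene1.png

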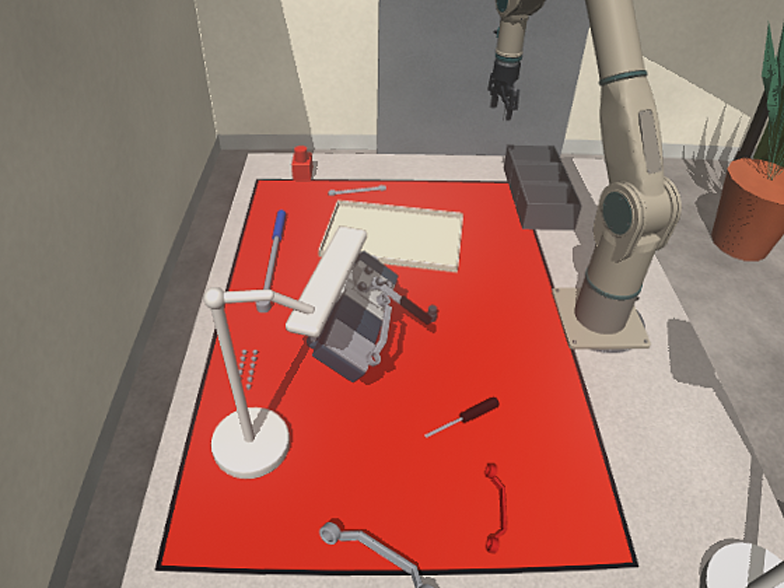

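View pics/top1.png

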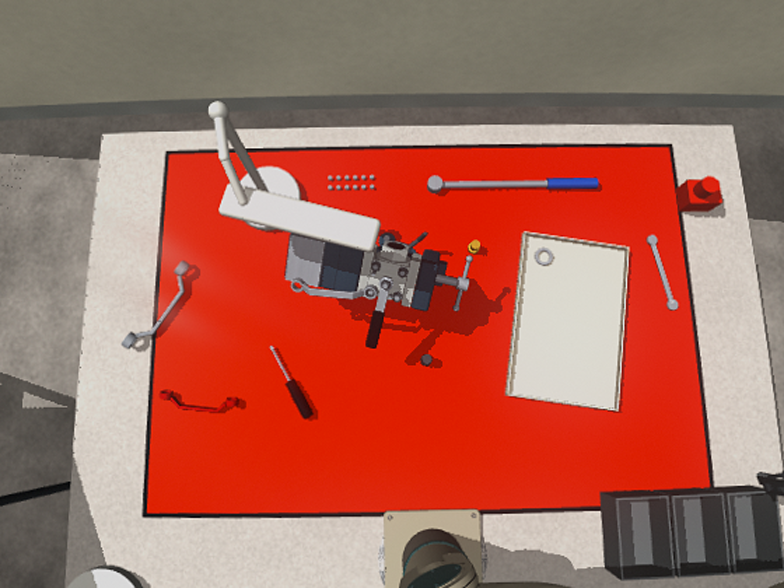

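The scene holds four spanner-like things. In full-picture pixels of "top" they are:
- grey, on the valve, about (234,206)
- larger grey at the left, about (112,218)
- red, about (142,288)
- thin grey open/flat one at the right, about (473,194)

The small grey one on the nut fits. I'll move above it and confirm it from the wrist.

```bash
cat >> h.py <<'E'
def frame(yaw,tilt=35):
    t=np.deg2rad(tilt);xh=np.array([np.cos(yaw),np.sin(yaw),0]);z=np.array([0,0,1.])
    xv=np.cos(t)*xh+np.sin(t)*z; zv=-np.sin(t)*xh+np.cos(t)*z; return np.c_[xv,np.cross(zv,xv),zv]
def togo(P,Rt):
    p,R=pose(); return ((np.array(P)-p)/10).round(2), np.rad2deg(Ro.from_matrix(Rt@R.T).as_rotvec()).round(2)
E
python3 - <<'E'
from h import *
F=frame(-.185); Rt=np.c_[F[:,1],F[:,0],-F[:,2]]
print(togo([441,220,341],Rt)); print(get_calibration('wrist')['mount'])
E
```

```text
(array([24.96, 84.12, 10.97]), array([-24.46, -27.41,  60.26]))
[[ 1.69818075e-04 -9.49067076e-01 -3.15074049e-01  8.09880686e+01]
 [ 9.99999375e-01 -1.87108794e-04  1.10258768e-03  9.04351965e-01]
 [-1.10538279e-03 -3.15074039e-01  9.49066451e-01 -1.43177639e+02]
 [ 0.00000000e+00  0.00000000e+00  0.00000000e+00  1.00000000e+00]]
```

Request:
{"method": "play_rows", "body": {"series": [[[4, 1, 4, 0, 0, 0, 0], [4, 1, 4, 0, 0, 0, 0], [4, 1, 3, 0, 0, 0, 0], [0.87, 5.4, 0, -1.63, -1.83, 4.02, 0], [0.87, 5.4, 0, -1.63, -1.83, 4.02, 0], [0.87, 5.4, 0, -1.63, -1.83, 4.02, 0], [0.87, 5.4, 0, -1.63, -1.83, 4.02, 0], [0.87, 5.4, 0, -1.63, -1.83, 4.02, 0], [0.87, 5.4, 0, -1.63, -1.83, 4.02, 0], [0.87, 5.4, 0, -1.63, -1.83, 4.02, 0], [0.87, 5.4, 0, -1.63, -1.83, 4.02, 0], [0.87, 5.4, 0, -1.63, -1.83, 4.02, 0], [0.87, 5.4, 0, -1.63, -1.83, 4.02, 0], [0.87, 5.4, 0, -1.63, -1.83, 4.02, 0], [0.87, 5.4, 0, -1.63, -1.83, 4.02, 0], [0.87, 5.4, 0, -1.63, -1.83, 4.02, 0], [0.87, 5.4, 0, -1.63, -1.83, 4.02, 0], [0.87, 5.4, 0, -1.63, -1.83, 4.02, 0], [0, 0, 0, 0, 0, 0, 0], [0, 0, 0, 0, 0, 0, 0]]]}}

```text
clock: 3.6
eef_pos: [441.6, 218.2, 341.0]
tool_rot: [2.531, 0.001, 1.386]
force: [0.1, -1.0, 0.7]
width: 85.0
gripper_force: 0.0
```

Run:
```python
from h import *
print(ctrl.read_state()['qpos'].round(2),pose())
n='wrist';C=cam(n); im,d=get_image(n); save('w1.png',im,s=1.4); np.savez('w1.npz',im=im,d=d,R=C[2],o=C[3])
for t in ['valve','valve_nut','spanner','spanner_near','spanner_far','lever_grip']:
    for r in place_of(t,n)[:3]:
        D=dep(d,r['pixel']); print(t,round(r['p'],2),np.round(r['pixel']),round(float(D)),world(C,r['pixel'],D).round())
```

```text
[-0.04  0.23 -1.01  2.18  1.05  0.91 -1.91] (array([441.58012621, 218.19254707, 340.95504077]), array([[ 1.83557402e-01,  8.05538949e-01,  5.63394783e-01],
       [ 9.83008729e-01, -1.49998642e-01, -1.05802861e-01],
       [-7.19873383e-04,  5.73242888e-01, -8.19385180e-01]]))
valve 0.84 [303. 260.] 378 [557.  98. 195.]
valve_nut 0.86 [284. 240.] 379 [548. 122. 177.]
spanner 0.73 [270. 180.] 337 [539. 199. 184.]
spanner_near 0.71 [283. 241.] 379 [547. 121. 176.]
spanner_far 0.57 [267. 105.] 519 [664. 242.   3.]
lever_grip 0.64 [218. 260.] 372 [479. 116. 146.]
```

View pics/w1.png

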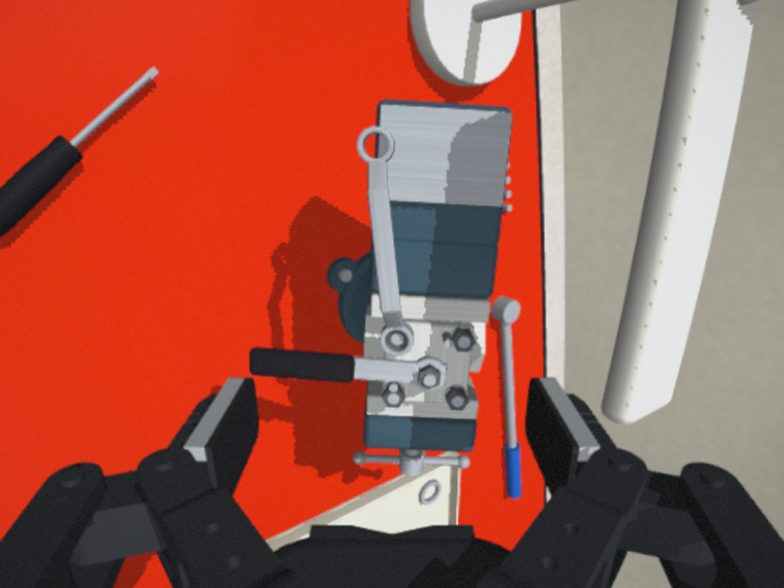

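The grey ring spanner on the nut is confirmed, with its near ring at (283,242) and far ring at (268,103). The lever points left with its sleeve at about (216,260). Next I fit the frames.

```bash
cat > fit.py <<'E'
from h import *
from scipy.optimize import least_squares
w=np.load('w1.npz');K,k1,_,_=cam('wrist');C=(K,k1,w['R'],w['o']);d=w['d'];im=w['im']
pts={(27,27):(463,338),(-27,-27):(393,397),(27,-27):(457,399),(-27,27):(397,339)}
def res(p):
    F=frame(p[3],p[4]);return np.concatenate([proj(C,p[:3]+F@[x,y,11])-np.array(px)/1.4 for (x,y),px in pts.items()])
E
python3 - <<'E'
from fit import *
r=least_squares(res,[564,94,183,-.185,35]);print(r.x.round(3),r.fun.round(1))
r2=least_squares(lambda q:res([*q,35]),[564,94,183,-.185]);print(r2.x.round(3),r2.fun.round(1))
p=[*r2.x,35];F=frame(p[3]);V=r2.x[:3]
# shank points & rings in valve frame
for n,px in dict(sh1=(390,290),sh2=(384,240),sh3=(380,200),sh4=(378,175),far_l=(360,145),far_t=(376,129),far_r=(392,145),far_b=(376,159),near_l=(384,340),near_r=(411,340),slv1=(300,363),slv2=(270,361),strip=(375,369),pad=(425,425),pad2=(430,345),anv=(440,130),lampc=(645,390),lampl=(690,100)).items():
    q=np.array(px)/1.4;D=dep(d,q,1);X=world(C,q,D);print(n,round(float(D)),X.round(),(F.T@(X-V)).round(1))
E
```

```text
[ 5.67891e+02  8.75420e+01  1.81607e+02 -2.42000e-01  3.09370e+01] [ 0.   0.8  0.2  0.6 -0.  -0.6 -0.2 -0.7]
[ 5.68916e+02  8.69560e+01  1.81305e+02 -2.24000e-01] [-0.1  1.2  0.5 -0.1  0.4 -0.2 -0.7 -0.9]
sh1 344 [539. 170. 191.] [-33.3  74.5  35. ]
sh2 334 [544. 206. 187.] [-38.8 110.9  33.7]
sh3 328 [548. 234. 183.] [-42.4 138.7  31.9]
sh4 332 [555. 249. 174.] [-44.5 155.1  22.2]
far_l 338 [556. 270. 156.] [-58.3 175.1   9.8]
far_t 334 [567. 279. 163.] [-47.1 186.5  10.5]
far_r 337 [574. 266. 170.] [-35.3 175.9  10.4]
far_b 339 [562. 258. 164.] [-46.5 165.7  11.1]
near_l 376 [537. 122. 173.] [-36.6  26.8  15.9]
near_r 374 [553. 120. 187.] [-15.2  28.3  17.7]
slv1 371 [475. 118. 144.] [-102.2    8.9   25.6]
slv2 371 [456. 122. 130.] [-126.     9.6   25.3]
strip 380 [524. 100. 172.] [-43.1   2.7  19.2]
pad 424 [560.  23. 178.] [  2.7 -64.8  -6.1]
pad2 393 [573. 104. 183.] [ 1.7 17.3  1.4]
anv 347 [612. 270. 179.] [-1.000e-01  1.879e+02 -3.200e+00]
lampc 261 [597. 131. 353.] [112.8  49.5 130.2]
lampl 218 [629. 283. 348.] [108.2 204.6 127.6]
```

Run:
```python
from fit import *
def plane(poly):
    m=np.zeros(d.shape,np.uint8);cv2.fillPoly(m,[(np.array(poly)/1.4).round().astype(int)],1)
    v,u=np.nonzero((m>0)&(d>0));X=np.array([world(C,(a,b),d[b,a]) for a,b in zip(u,v)])
    for _ in range(4):
        c=X.mean(0);n=np.linalg.svd(X-c)[2][2];n*=np.sign(n[2]);e=(X-c)@n
        X=X[abs(e)<max(1,2*e.std())]
    print(len(X),c.round(1),n.round(3),'tilt',np.rad2deg(np.arccos(n[2])).round(1),'yaw',np.arctan2(-n[1],-n[0]).round(3),e.std().round(2))
plane([(405,120),(495,125),(490,195),(400,190)])
plane([(385,215),(480,220),(478,280),(395,280)])
plane([(415,318),(450,318),(450,345),(415,345)])
plane([(405,385),(445,400),(440,412),(405,412)])
# edges in image: sleeve PCA, jaw/vise edges
g=cv2.cvtColor(im,cv2.COLOR_RGB2GRAY)
save('w1c.png',im,(225,60,385,360),2)
```

```text
2995 [613.7 249.3 182.6] [-0.554  0.138  0.821] tilt 34.8 yaw -0.244 0.63
2468 [597.4 179.9 176.3] [-0.555  0.143  0.82 ] tilt 34.9 yaw -0.251 0.63
512 [578.4 114.4 181.7] [-0.079 -0.996  0.052] tilt 87.0 yaw 1.492 5.6
401 [560.1  49.1 177.7] [-0.625 -0.307  0.717] tilt 44.2 yaw 0.457 1.53
```

View pics/w1c.png

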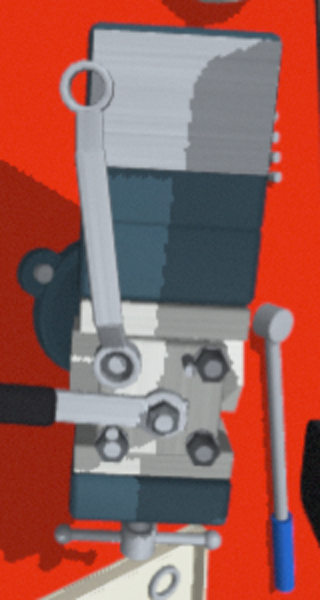

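Plane fits give a valve yaw of about −0.24 and a tilt of 35°. The spanner is turned about 8° and its far end droops about 2.5°. Now the grasp.

```bash
cat >> h.py <<'E'
YAW=-.24; F=frame(YAW); V=np.array([568.,87.5,181.5])
E
python3 - <<'E'
from fit import *
r=least_squares(lambda q:res([*q,YAW,35]),V);print(r.x,r.fun.round(1))
f=lambda X:F.T@(np.array(X)-r.x)
for X in ([539,170,191],[544,206,187],[548,234,183],[565,268,163.3],[545,121,180],[475,118,144],[456,122,130]): print(f(X).round(1))
def topt(px): D=dep(d,np.array(px)/1.4,1);return world(C,np.array(px)/1.4,D)
far=np.mean([topt(p) for p in[(360,145),(376,129),(392,145),(376,159)]],0)
near=np.mean([topt(p) for p in[(384,340),(411,340),(397,352)]],0)
s1,s2=topt((389,280)),topt((381,205))
print(near.round(1),far.round(1),s1,s2,f(near),f(far))
s=far-near;s/=np.linalg.norm(s);ss=(s2-s1)/np.linalg.norm(s2-s1);print(s,ss,np.linalg.norm(far-near))
tz=-F[:,2];tz=tz-(tz@s)*s;tz/=np.linalg.norm(tz)
Rt=np.c_[s,np.cross(tz,s),tz]
m=(near+far)/2; S=m-30*0+(-tz)*(30-14)  # shank middle is 30 above underside; ring top 14 above underside
Sm=(s1+s2)/2+tz*3.5; Sm+= s*((S-Sm)@s)
print('S',S.round(1),'from shank',Sm.round(1))
S=(S+2*Sm)/3; print(S)
for h in(-60,17): print(h,togo(S+h*tz,Rt))
print(Rt.round(3).tolist(), (S+17*tz).round(1))
E
```

```text
[569.28071966  86.40381419 180.73891039] [ 0.1  1.5  0.2 -0.3  0.1  0.1 -0.3 -1.3]
[-34.5  74.   36.7]
[-39.8 110.2  35.5]
[-44.4 138.3  33.8]
[-48.8 175.4  12.9]
[-26.5  27.8  17.6]
[-102.2    8.3   26.7]
[-126.2    7.6   26.4]
[544.3 117.1 180. ] [564.7 268.2 163. ] [540.29882093 177.51599129 190.11134464] [547.68445731 230.54995816 183.91412936] [-26.27874453  23.91011437  17.52880686] [-49.17408488 175.51317568  12.80920946]
[ 0.1333076   0.98486006 -0.11081404] [ 0.13701666  0.98387422 -0.11496934] 153.39478286170728
S [545.7 195.3 184.6] from shank [544.9 195.5 185.1]
[545.12172778 195.44705887 184.89498597]
-60 (array([  6.98,  -1.23, -10.78]), array([-6.25,  1.29,  2.93]))
17 (array([ 11.24,  -2.51, -17.07]), array([-6.25,  1.29,  2.93]))
[[0.133, 0.822, 0.553], [0.985, -0.047, -0.167], [-0.111, 0.567, -0.816]] [554.5 192.6 171. ]
```

Request:
{"method": "play_rows", "body": {"series": [[[0.87, -0.15, -1.35, -0.78, 0.16, 0.37, 0], [0.87, -0.15, -1.35, -0.78, 0.16, 0.37, 0], [0.87, -0.15, -1.35, -0.78, 0.16, 0.37, 0], [0.87, -0.15, -1.35, -0.78, 0.16, 0.37, 0], [0.87, -0.15, -1.35, -0.78, 0.16, 0.37, 0], [0.87, -0.15, -1.35, -0.78, 0.16, 0.37, 0], [0.87, -0.15, -1.35, -0.78, 0.16, 0.37, 0], [0.89, -0.15, -1.35, -0.78, 0.16, 0.37, 0], [0.53, -0.16, -0.79, 0, 0, 0, 0], [0.53, -0.16, -0.79, 0, 0, 0, 0], [0.53, -0.16, -0.79, 0, 0, 0, 0], [0.53, -0.16, -0.79, 0, 0, 0, 0], [0.53, -0.16, -0.79, 0, 0, 0, 0], [0.53, -0.16, -0.79, 0, 0, 0, 0], [0.53, -0.16, -0.79, 0, 0, 0, 0], [0.53, -0.16, -0.79, 0, 0, 0, 0], [0, 0, 0, 0, 0, 0, 0], [0, 0, 0, 0, 0, 0, 0]]]}}

```text
clock: 6.2
eef_pos: [554.0, 194.2, 170.2]
tool_rot: [2.535, 0.111, 1.439]
force: [-0.4, -0.6, 0.0]
width: 85.5
gripper_force: 0.0
```

Run:
```python
from h import *
print(ctrl.read_state()['qpos'].round(2),pose()[0])
im,d=get_image('wrist'); save('w2.png',im)
```

```text
[-0.14  0.68 -0.79  2.19  1.6   0.97 -2.2 ] [553.9919068  194.19648746 170.17423446]
```

View pics/w2.png

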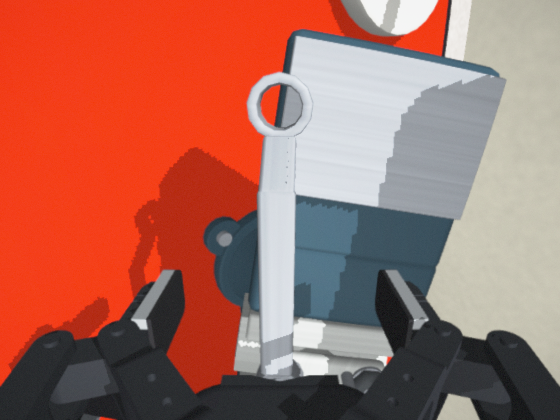

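The shank at column ~277 lies centred between the fingers (about 160 and 400). Closing.

Request:
{"method": "play_rows", "body": {"series": [[[0, 0, 0, 0, 0, 0, 0.4], [0, 0, 0, 0, 0, 0, 0.7], [0, 0, 0, 0, 0, 0, 1], [0, 0, 0, 0, 0, 0, 1], [0, 0, 0, 0, 0, 0, 1], [0, 0, 0, 0, 0, 0, 1], [0, 0, 0, 0, 0, 0, 1], [0, 0, 0, 0, 0, 0, 1]]]}}

```text
clock: 7.25
eef_pos: [553.9, 194.0, 170.1]
tool_rot: [2.535, 0.111, 1.439]
force: [-2.3, -0.3, 2.6]
width: 13.6
gripper_force: 58.6
```

Run:
```python
from h import *
s=ctrl.read_state();print(s['force'],s['torque'],s['width'],s['gripper_force'])
p,R=pose(); g=p-18*R[:,2]
# levelling: rotate spanner x axis to be perpendicular to F z, pivot at near ring center; then lift along F z
s0=R[:,0]; s1=s0-(s0@F[:,2])*F[:,2]; s1/=np.linalg.norm(s1)
ax=np.cross(s0,s1); a=np.arcsin(np.linalg.norm(ax)); rv=ax/np.linalg.norm(ax)*a
near=g-75*s0+R[:,2]*23
d=Ro.from_rotvec(rv).apply(p-near)+near-p
print('rot deg',np.rad2deg(rv).round(2),'shift cm',(d/10).round(2),'zv',F[:,2].round(3),'xv',F[:,0].round(3),'s1',s1.round(3))
print('tilt other',np.rad2deg(np.arccos(-R[:,2]@F[:,2])))
```

```text
[-2.34172161 -0.29438415  2.63333578] [ 0.11085858  0.70079003 -0.18198012] 13.582237663713443 58.561221957206726
rot deg [ 1.37 -0.08  0.95] shift cm [-0.12  0.02  0.18] zv [-0.557  0.136  0.819] xv [ 0.796 -0.195  0.574] s1 [ 0.115  0.99  -0.087]
tilt other 1.6679315527036336
```

Request:
{"method": "play_rows", "body": {"series": [[[-0.05, 0.01, 0.08, 0.6, -0.04, 0.42, 1], [-0.05, 0.01, 0.08, 0.6, -0.04, 0.42, 1], [-0.05, 0.01, 0.08, 0.6, -0.04, 0.42, 1], [0, 0, 0, 0, 0, 0, 1], [-0.08, 0.02, 0.12, 0, 0, 0, 1], [-0.08, 0.02, 0.12, 0, 0, 0, 1], [0, 0, 0, 0, 0, 0, 1]]]}}

```text
clock: 8.12
eef_pos: [550.9, 194.1, 174.7]
tool_rot: [2.537, 0.08, 1.46]
force: [1.0, -1.1, -4.7]
width: 13.8
gripper_force: 58.5
```

```bash
cat > st.py <<'E'
from h import *
s=ctrl.read_state();p,R=pose();print('F valve',(F.T@s['force']).round(1),'T valve',(F.T@s['torque']).round(2),'p valve',(F.T@(p-V)).round(1),'tilt sx,sy deg',np.rad2deg(np.arcsin(F[:,2]@R[:,:2])).round(2),s['width'])
E
python3 st.py
```

```text
F valve [-1.7 -0.8 -4.5] T valve [-0.17  0.91 -0.05] p valve [-38.2  99.5  18.5] tilt sx,sy deg [ 0.47 -0.04] 13.803519794103815
```

Request:
{"method": "play_rows", "body": {"series": [[[-0.08, 0.02, 0.12, 0, 0, 0, 1], [-0.08, 0.02, 0.12, 0, 0, 0, 1], [-0.08, 0.02, 0.12, 0, 0, 0, 1], [0, 0, 0, 0, 0, 0, 1]]]}}

```text
clock: 8.62
eef_pos: [548.4, 195.3, 178.7]
tool_rot: [2.537, 0.079, 1.461]
force: [-0.3, -1.5, -2.7]
width: 13.7
gripper_force: 58.7
```

```bash
python3 st.py
```

```text
F valve [-1.5 -1.5 -2.2] T valve [-0.38  0.99 -0.1 ] p valve [-38.2 100.1  23.3] tilt sx,sy deg [ 0.53 -0.02] 13.689869854681467
```

Request:
{"method": "play_rows", "body": {"series": [[[-0.11, 0.03, 0.16, 0, 0, 0, 1], [-0.11, 0.03, 0.16, 0, 0, 0, 1], [-0.11, 0.03, 0.16, 0, 0, 0, 1], [-0.11, 0.03, 0.16, 0, 0, 0, 1], [-0.11, 0.03, 0.16, 0, 0, 0, 1], [0, 0, 0, 0, 0, 0, 1]]]}}

```text
clock: 9.38
eef_pos: [543.1, 196.9, 186.7]
tool_rot: [2.537, 0.079, 1.461]
force: [-0.3, 0.1, -2.5]
width: 13.5
gripper_force: 58.8
```

```bash
python3 st.py
python3 - <<'E'
from h import *
C=cam('wrist');im,d=get_image('wrist'); save('w3.png',im)
for t in ['spanner_near','spanner_far']:
    for r in place_of(t,'wrist')[:2]:
        D=dep(d,r['pixel']);print(t,r, D)
n='scene';im2,d2=get_image(n);C=cam(n)
for t in ['spanner_near','spanner_far','valve_nut']:
    for r in place_of(t,n)[:2]: print(t,r)
save('s3.png',im2,(220,160,340,280),5)
E
```

```text
F valve [-1.7  0.  -1.8] T valve [-0.01  0.81  0.05] p valve [-38.1 100.4  33.1] tilt sx,sy deg [ 0.55 -0.01] 13.483782287449696
spanner_near {'pixel': [276.5, 381.5], 'p': 0.57} 86.27688
spanner_near {'pixel': [235.0, 379.1], 'p': 0.7}
spanner_near {'pixel': [352.9, 332.7], 'p': 0.66}
spanner_far {'pixel': [349.2, 388.1], 'p': 0.82}
spanner_far {'pixel': [271.3, 252.1], 'p': 0.57}
```

View pics/s3.png

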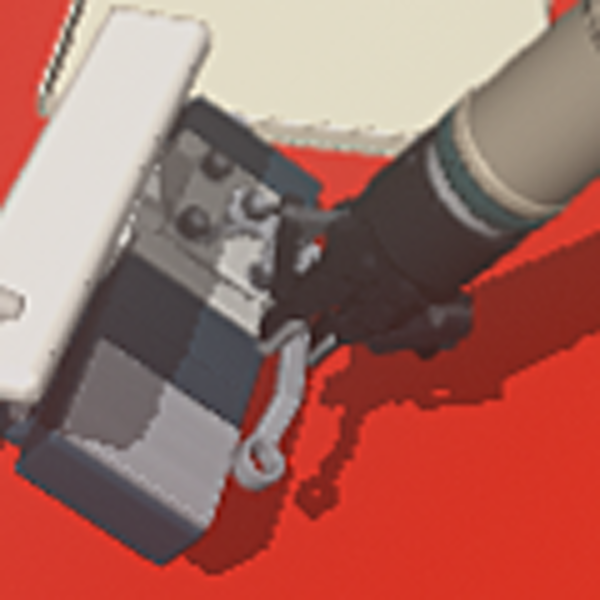

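Nut is bare at crop (262,268) and the ring hangs clear. Lifting away and measuring the tray.

Request:
{"method": "play_rows", "body": {"series": [[[-0.84, 0.2, 1.23, 0, 0, 0, 1], [-1.1, 0.27, 1.64, 0, 0, 0, 1], [-1.1, 0.27, 1.64, 0, 0, 0, 1], [-1.1, 0.27, 1.64, 0, 0, 0, 1], [-1.1, 0.27, 1.64, 0, 0, 0, 1], [-1.1, 0.27, 1.64, 0, 0, 0, 1], [-0.84, 0.2, 1.5, 0, 0, 0, 1], [0, 0, 1, 0, 0, 0, 1], [0, 0, 1, 0, 0, 0, 1]]]}}

```text
clock: 10.85
eef_pos: [471.0, 214.2, 316.3]
tool_rot: [2.537, 0.08, 1.461]
force: [-0.1, -0.1, -1.7]
width: 13.7
gripper_force: 58.8
```

Run:
```python
from h import *
im,d=get_image('top');C=cam('top')
def at(px,z):
    v=C[2]@ray(C,px); return C[3]+v*(z-C[3][2])/v[2]
hsv=cv2.cvtColor(im,cv2.COLOR_RGB2HSV)
m=((hsv[...,1]<60)&(hsv[...,2]>150)).astype(np.uint8); m[:150]=0;m[:,:355]=0;m[300:]=0;m[:,455:]=0
n,l,s,c=cv2.connectedComponentsWithStats(m);k=1+s[1:,4].argmax();print(s[k],c[k])
cn=cv2.findContours((l==k).astype(np.uint8),0,1)[0][0]
W=np.array([at(p[0].astype(float),15)[:2] for p in cn],np.float32);print(cv2.minAreaRect(W))
for p in [(522,232),(630,245),(620,410),(506,395)]: print(at(np.array(p)/1.4,20).round())
D=dep(d,(400,240));print(world(C,(400,240),D))
w=get_image('wrist');save('w4.png',w[0])
psi=0
print(pose(),ctrl.read_state()['qpos'].round(2))
```

```text
[ 362  165   86  128 8792] [405.26933576 231.05232029]
((513.822509765625, -324.10137939453125), (251.93905639648438, 381.899169921875), 80.64744567871094)
[ 718. -228.   20.]
[ 683. -482.   20.]
[ 306. -421.   20.]
[ 345. -170.   20.]
[ 474.86430012 -304.0305047     3.21722318]
(array([471.50671371, 214.58195574, 316.85798846]), array([[ 0.10963381,  0.82162617,  0.55938437],
       [ 0.99088095, -0.04599361, -0.12664727],
       [-0.07832861,  0.56816814, -0.81917617]])) [-0.06  0.32 -0.97  2.16  1.15  0.94 -1.86]
```

View pics/w4.png

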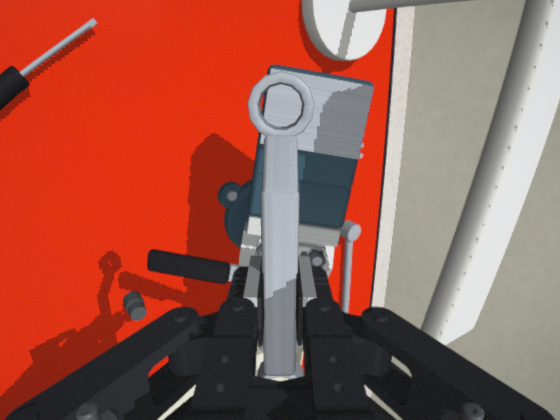

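Run:
```python
from h import *
y=-.16;Rt=np.c_[[np.cos(y),np.sin(y),0],[np.sin(y),-np.cos(y),0],[0,0,-1]]
t=togo([465,-316,310],Rt);print(t,t[1]/20)
p,R=pose()
for f in (.25,.5,.75): print((Ro.from_rotvec(np.deg2rad(t[1])*f).as_matrix()@R).round(2).tolist())
```

```text
(array([ -0.65, -53.06,  -0.69]), array([ 33.87,  19.65, -91.02])) [ 1.6935  0.9825 -4.551 ]
[[0.48, 0.77, 0.42], [0.87, -0.44, -0.2], [0.04, 0.46, -0.89]]
[[0.79, 0.56, 0.26], [0.61, -0.77, -0.2], [0.09, 0.31, -0.95]]
[[0.97, 0.23, 0.11], [0.24, -0.96, -0.13], [0.08, 0.15, -0.99]]
```

Request:
{"method": "play_rows", "body": {"series": [[[-0.03, -2.65, -0.03, 1.69, 0.98, -4.55, 1], [-0.03, -2.65, -0.03, 1.69, 0.98, -4.55, 1], [-0.03, -2.65, -0.03, 1.69, 0.98, -4.55, 1], [-0.03, -2.65, -0.03, 1.69, 0.98, -4.55, 1], [-0.03, -2.65, -0.03, 1.69, 0.98, -4.55, 1], [-0.03, -2.65, -0.03, 1.69, 0.98, -4.55, 1], [-0.03, -2.65, -0.03, 1.69, 0.98, -4.55, 1], [-0.03, -2.65, -0.03, 1.69, 0.98, -4.55, 1], [-0.03, -2.65, -0.03, 1.69, 0.98, -4.55, 1], [-0.03, -2.65, -0.03, 1.69, 0.98, -4.55, 1], [-0.03, -2.65, -0.03, 1.69, 0.98, -4.55, 1], [-0.03, -2.65, -0.03, 1.69, 0.98, -4.55, 1], [-0.03, -2.65, -0.03, 1.69, 0.98, -4.55, 1], [-0.03, -2.65, -0.03, 1.69, 0.98, -4.55, 1], [-0.03, -2.65, -0.03, 1.69, 0.98, -4.55, 1], [-0.03, -2.65, -0.03, 1.69, 0.98, -4.55, 1], [-0.03, -2.65, -0.03, 1.69, 0.98, -4.55, 1], [-0.03, -2.65, -0.03, 1.69, 0.98, -4.55, 1], [-0.03, -2.65, -0.03, 1.69, 0.98, -4.55, 1], [-0.03, -2.65, -0.03, 1.69, 0.98, -4.55, 1]]]}}

```text
clock: 13.45
eef_pos: [464.6, -316.5, 308.9]
tool_rot: [-3.14, 0.003, -0.161]
force: [-0.5, 0.2, -2.0]
width: 13.3
gripper_force: 58.8
```

Request:
{"method": "play_rows", "body": {"series": [[[0, 0, -5, 0, 0, 0, 1], [0, 0, -5, 0, 0, 0, 1], [0, 0, -5, 0, 0, 0, 1], [0, 0, -5, 0, 0, 0, 1], [0, 0, -3, 0, 0, 0, 1], [0, 0, -2, 0, 0, 0, 1], [0, 0, -1.5, 0, 0, 0, 1], [0, 0, 0, 0, 0, 0, 1], [0, 0, 0, 0, 0, 0, 1]]]}}

```text
clock: 14.58
eef_pos: [465.8, -315.9, 45.4]
tool_rot: [-3.142, -0.0, -0.158]
force: [0.6, -0.9, -1.6]
width: 13.5
gripper_force: 58.7
```

Run:
```python
from h import *
p,R=pose();print(p,R.round(3).tolist(),ctrl.read_state()['force'],ctrl.read_state()['qpos'].round(2))
C=cam('wrist');im,d=get_image('wrist')
# far ring / shank tops heights
m=[]
for v in range(40,420,12):
  row=[]
  for u in (276,280,284):
    if d[v,u]>0: row.append(world(C,(u,v),d[v,u]))
  if row: print(v,np.mean(row,0).round(1))
```

```text
[ 465.78567505 -315.89976895   45.40424922] [[0.987, -0.158, 0.0], [-0.158, -0.987, 0.0], [0.0, -0.0, -1.0]] [ 0.55589584 -0.8717097  -1.61050799] [ 0.8   0.8  -0.41  1.9   0.57  0.56 -1.71]
40 [ 572.4 -334.1    4.9]
52 [ 566.9 -333.2    4.3]
64 [ 561.1 -332.3    4.6]
76 [ 553.2 -330.9   46.4]
88 [ 549.5 -330.5    4.9]
100 [ 543.5 -329.5    5.4]
112 [ 537.5 -328.5    4.8]
124 [ 531.3 -327.6    4.8]
136 [ 529.8 -327.2   47.1]
148 [ 525.7 -326.5   52. ]
160 [ 521.5 -325.9   55.9]
172 [ 517.6 -325.2   59.6]
184 [ 513.9 -324.6   63.8]
196 [ 509.9 -324.    66.4]
208 [ 505.2 -323.2   66.3]
220 [ 500.1 -322.4   65.6]
232 [ 495.6 -321.7   66.9]
244 [ 490.5 -320.9   66.7]
256 [ 484.9 -320.    66. ]
268 [ 479.9 -319.2   66.6]
280 [ 474.  -318.3   65.9]
292 [ 468.5 -317.4   66.3]
304 [ 462.5 -316.4   66. ]
316 [ 456.6 -315.5   66.3]
328 [ 450.7 -314.6   66.6]
340 [ 444.2 -313.5   66.6]
352 [ 437.3 -312.4   66.4]
364 [ 430.9 -311.4   66.9]
376 [ 403.9 -307.2   47.2]
388 [ 477.2 -318.6  124.1]
400 [ 476.5 -318.5  127.2]
412 [ 477.2 -318.6  131.2]
```

Request:
{"method": "play_rows", "body": {"series": [[[0, 0, -1, 0, 0, 0, 1], [0, 0, -1, 0, 0, 0, 1], [0, 0, -0.5, 0, 0, 0, 1], [0, 0, -0.15, 0, 0, 0, 1], [0, 0, -0.1, 0, 0, 0, 1], [0, 0, 0, 0, 0, 0, 1], [0, 0, 0, 0, 0, 0, 1]]]}}

```text
clock: 15.5
eef_pos: [465.5, -315.8, 17.5]
tool_rot: [-3.141, 0.0, -0.159]
force: [-0.3, 0.2, -0.8]
width: 13.3
gripper_force: 58.8
```

Request:
{"method": "play_rows", "body": {"series": [[[0, 0, -0.05, 0, 0, 0, 1], [0, 0, -0.05, 0, 0, 0, 1], [0, 0, 0, 0, 0, 0, 1]]]}}

```text
clock: 15.88
eef_pos: [465.4, -316.0, 17.1]
tool_rot: [3.141, 0.0, -0.159]
force: [-2.1, 1.0, 5.9]
width: 13.4
gripper_force: 59.7
```

Contact felt, so I'm releasing gently.

Request:
{"method": "play_rows", "body": {"series": [[[0, 0, 0, 0, 0, 0, 0.8], [0, 0, 0, 0, 0, 0, 0.7], [0, 0, 0, 0, 0, 0, 0.5], [0, 0, 0, 0, 0, 0, 0.4], [0, 0, 0, 0, 0, 0, 0.4], [0, 0, 0.5, 0, 0, 0, 0.4], [0, 0, 1, 0, 0, 0, 0.4], [0, 0, 3, 0, 0, 0, 0.4], [0, 0, 5, 0, 0, 0, 0.4], [0, 0, 5, 0, 0, 0, 0.4], [0, 0, 5, 0, 0, 0, 0.4], [0, 0, 5, 0, 0, 0, 0.4], [0, 0, 3, 0, 0, 0, 1], [0, 0, 0, 0, 0, 0, 1]]]}}

```text
clock: 17.62
eef_pos: [466.6, -316.1, 294.6]
tool_rot: [3.139, -0.005, -0.159]
force: [0.1, -0.3, -1.1]
width: 15.5
gripper_force: 0.0
```

```bash
cat > lev.py <<'E'
from h import *
def target(th,gap,r=100,z=8,alpha=None):
    l=np.array([-np.cos(th),np.sin(th)]);t=np.array([np.sin(th),np.cos(th)])
    h=11*abs(np.cos(th))+14.5*abs(np.sin(th))
    c=r*l-(12+h+gap)*t
    P=V+F@[c[0],c[1],z]
    A=frame(YAW,15+20*np.sin(th) if alpha is None else alpha)
    return P,np.c_[A[:,1],A[:,0],-A[:,2]]
E
python3 - <<'E'
from lev import *
im,d=get_image('wrist');save('w5.png',im)
P,Rt=target(.08,15);print(P,pose()[0],togo(P,Rt),togo(P-120*Rt[:,2],Rt))
C=cam('wrist')
print(ctrl.read_state()['qpos'].round(2))
E
```

```text
[474.3718847   78.49043274 129.08570444] [ 465.3933076  -315.78376582  292.57946418] (array([  0.9 ,  39.43, -16.35]), array([-15.19,  -9.98,  84.69])) (array([-2.43, 40.24, -4.85]), array([-15.19,  -9.98,  84.69]))
[ 0.95  0.49 -0.62  1.68  0.32  1.07 -1.49]
```

View pics/w5.png

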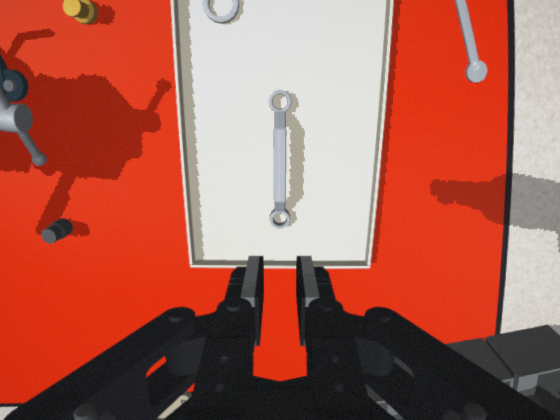

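The spanner lies flat in the tray at (280,160) and the seat ring is undisturbed. Now to the lever.

Request:
{"method": "play_rows", "body": {"series": [[[-0.14, 2.24, -0.27, -0.84, -0.55, 4.71, 1], [-0.14, 2.24, -0.27, -0.84, -0.55, 4.71, 1], [-0.14, 2.24, -0.27, -0.84, -0.55, 4.71, 1], [-0.14, 2.24, -0.27, -0.84, -0.55, 4.71, 1], [-0.14, 2.24, -0.27, -0.84, -0.55, 4.71, 1], [-0.14, 2.24, -0.27, -0.84, -0.55, 4.71, 1], [-0.14, 2.24, -0.27, -0.84, -0.55, 4.71, 1], [-0.14, 2.24, -0.27, -0.84, -0.55, 4.71, 1], [-0.14, 2.24, -0.27, -0.84, -0.55, 4.71, 1], [-0.14, 2.24, -0.27, -0.84, -0.55, 4.71, 1], [-0.14, 2.24, -0.27, -0.84, -0.55, 4.71, 1], [-0.14, 2.24, -0.27, -0.84, -0.55, 4.71, 1], [-0.14, 2.24, -0.27, -0.84, -0.55, 4.71, 1], [-0.14, 2.24, -0.27, -0.84, -0.55, 4.71, 1], [-0.14, 2.24, -0.27, -0.84, -0.55, 4.71, 1], [-0.14, 2.24, -0.27, -0.84, -0.55, 4.71, 1], [-0.14, 2.24, -0.27, -0.84, -0.55, 4.71, 1], [-0.14, 2.24, -0.27, -0.84, -0.55, 4.71, 1], [0, 0, 0, 0, 0, 0, 1]]]}}

```text
clock: 20.05
eef_pos: [439.5, 89.6, 242.6]
tool_rot: [2.855, 0.002, 1.337]
force: [0.6, -0.0, 0.1]
width: -0.4
gripper_force: 0.0
```

Run:
```python
from lev import *
P,Rt=target(.08,15);print(P,pose()[0],togo(P,Rt),ctrl.read_state()['qpos'].round(2))
C=cam('wrist');im,d=get_image('wrist');print([(r,world(C,r['pixel'],dep(d,r['pixel'])).round()) for r in place_of('lever_grip','wrist')[:2]])
# dark sleeve pixels in valve frame (z 12..30)
g=im.max(2);v,u=np.nonzero((g<60)&(d>150));
X=np.array([world(C,(a,b),d[b,a]) for a,b in zip(u[::3],v[::3])]);Y=(X-V)@F
k=(abs(Y[:,2]-22)<8)&(np.hypot(Y[:,0],Y[:,1])<160)&(np.hypot(Y[:,0],Y[:,1])>55)&(abs(Y[:,1])<60);Y=Y[k];print(len(Y))
for a in range(-150,-50,15):
    q=Y[(Y[:,0]>a)&(Y[:,0]<a+15)]
    if len(q):print(a,q.min(0).round(),q.max(0).round(),q.mean(0).round(1))
prev=P
```

```text
[474.3718847   78.49043274 129.08570444] [439.48174233  89.61367399 242.64067927] (array([  3.49,  -1.11, -11.36]), array([ 0.07, -0.2 , -0.37])) [ 0.34  0.33 -0.93  2.24  0.83  0.66 -1.44]
[({'pixel': [281.1, 162.4], 'p': 0.79}, array([477., 114., 145.]))]
1024
-150 [-141.   -5.   21.] [-135.   16.   26.] [-137.7    5.5   24.3]
-135 [-135.   -5.   20.] [-120.   16.   26.] [-127.6    5.5   24.2]
-120 [-120.   -6.   20.] [-105.   15.   27.] [-112.6    5.    24.1]
-105 [-105.   -8.   20.] [-90.  14.  26.] [-97.3   4.2  24.1]
-90 [-90.  -8.  20.] [-75.  14.  26.] [-82.3   3.6  24.1]
-75 [-75.  -9.  18.] [-60.  13.  26.] [-67.4   3.   23.7]
-60 [-60.   1.  21.] [-60.   9.  22.] [-59.8   4.   21.5]
```

Request:
{"method": "play_rows", "body": {"series": [[[0.5, -0.16, -1.62, 0, 0, 0, 1], [0.5, -0.16, -1.62, 0, 0, 0, 1], [0.5, -0.16, -1.62, 0, 0, 0, 1], [0.5, -0.16, -1.62, 0, 0, 0, 1], [0.5, -0.16, -1.62, 0, 0, 0, 1], [0.5, -0.16, -1.62, 0, 0, 0, 1], [0.5, -0.16, -1.62, 0, 0, 0, 1], [0, 0, 0, 0, 0, 0, 1]]]}}

```text
clock: 21.15
eef_pos: [474.8, 75.1, 128.4]
tool_rot: [2.857, 0.004, 1.33]
force: [-0.7, -0.2, 0.5]
width: -0.1
gripper_force: 0.0
```

```bash
cat > arc.py <<'E'
import sys
from lev import *
def arc(ths,gap,z=8):
    p,R=pose();out=[]
    for th in ths:
        P,Rt=target(th,gap,z=z);rv=np.rad2deg(Ro.from_matrix(Rt@R.T).as_rotvec())
        row=[*((P-p)/10).round(2),*rv.round(1),1]; out.append([float(x) for x in row])
        p=p+np.array(row[:3])*10;R=Ro.from_rotvec(np.deg2rad(row[3:6])).as_matrix()@R
    print(out)
a,b,n,g=map(float,sys.argv[1:5])
print(ctrl.read_state()['qpos'].round(2))
arc(np.linspace(a,b,int(n)),g)
E
python3 st.py; python3 arc.py 0.04 0.6 10 0
```

```text
F valve [-0.3 -0.4  0.8] T valve [0.03 0.31 0.  ] p valve [-102.2  -34.2    6.8] tilt sx,sy deg [ -0.21 -18.68] -0.07157742674990257
[ 0.14  0.57 -0.66  2.3   1.36  0.52 -1.91]
[[0.39, 1.42, 0.18, 0.3, 0.5, 0.1, 1.0], [0.04, 0.55, -0.07, -0.3, -1.3, -0.0, 1.0], [0.07, 0.55, -0.04, -0.2, -1.1, -0.0, 1.0], [0.09, 0.57, -0.03, -0.3, -1.2, -0.0, 1.0], [0.13, 0.56, -0.01, -0.3, -1.2, -0.0, 1.0], [0.15, 0.56, 0.01, -0.3, -1.2, -0.0, 1.0], [0.18, 0.56, 0.03, -0.3, -1.1, -0.0, 1.0], [0.21, 0.56, 0.05, -0.2, -1.1, -0.0, 1.0], [0.24, 0.55, 0.07, -0.3, -1.0, -0.1, 1.0], [0.27, 0.54, 0.09, -0.2, -1.0, 0.0, 1.0]]
```

Request:
{"method": "play_rows", "body": {"series": [[[0.13, 0.47, 0.06, 0.1, 0.17, 0, 1], [0.13, 0.47, 0.06, 0.1, 0.17, 0, 1], [0.13, 0.48, 0.06, 0.1, 0.16, 0.1, 1], [0.04, 0.55, -0.07, -0.3, -1.3, 0, 1], [0.07, 0.55, -0.04, -0.2, -1.1, 0, 1], [0.09, 0.57, -0.03, -0.3, -1.2, 0, 1], [0.13, 0.56, -0.01, -0.3, -1.2, 0, 1], [0.15, 0.56, 0.01, -0.3, -1.2, 0, 1], [0.18, 0.56, 0.03, -0.3, -1.1, 0, 1], [0.21, 0.56, 0.05, -0.2, -1.1, 0, 1], [0.24, 0.55, 0.07, -0.3, -1.0, -0.1, 1], [0.27, 0.54, 0.09, -0.2, -1.0, 0, 1]]]}}

```text
clock: 22.65
eef_pos: [492.4, 136.9, 132.0]
tool_rot: [2.68, 0.004, 1.326]
force: [-0.6, -7.4, 0.4]
width: -0.2
gripper_force: 2.8
```

```bash
python3 st.py; python3 arc.py 0.65 1.45 15 0
```

```text
F valve [ 1.2 -7.3 -0.4] T valve [-1.44  0.35  0.12] p valve [-98.2  30.    8.3] tilt sx,sy deg [-0.32 -8.57] -0.16075578943261984
[-0.09  0.61 -0.66  2.34  1.66  0.7  -2.39]
[[0.24, 0.67, 0.01, 0.0, -0.7, 0.3, 1.0], [0.29, 0.47, 0.12, -0.2, -0.9, -0.0, 1.0], [0.32, 0.46, 0.14, -0.2, -0.8, -0.0, 1.0], [0.35, 0.45, 0.16, -0.2, -0.8, -0.0, 1.0], [0.36, 0.42, 0.18, -0.1, -0.7, -0.0, 1.0], [0.39, 0.41, 0.2, -0.2, -0.7, -0.0, 1.0], [0.41, 0.38, 0.21, -0.2, -0.6, -0.0, 1.0], [0.43, 0.36, 0.23, -0.1, -0.6, -0.0, 1.0], [0.45, 0.33, 0.25, -0.1, -0.5, -0.0, 1.0], [0.47, 0.31, 0.27, -0.1, -0.5, -0.0, 1.0], [0.48, 0.27, 0.29, -0.1, -0.4, -0.0, 1.0], [0.5, 0.23, 0.29, -0.1, -0.3, -0.0, 1.0], [0.51, 0.21, 0.32, -0.1, -0.3, -0.0, 1.0], [0.52, 0.16, 0.32, -0.1, -0.3, -0.0, 1.0], [0.53, 0.13, 0.34, 0.0, -0.1, -0.0, 1.0]]
```

Request:
{"method": "play_rows", "body": {"series": [[[0.24, 0.67, 0.01, 0, -0.7, 0.3, 1], [0.29, 0.47, 0.12, -0.2, -0.9, 0, 1], [0.32, 0.46, 0.14, -0.2, -0.8, 0, 1], [0.35, 0.45, 0.16, -0.2, -0.8, 0, 1], [0.36, 0.42, 0.18, -0.1, -0.7, 0, 1], [0.39, 0.41, 0.2, -0.2, -0.7, 0, 1], [0.41, 0.38, 0.21, -0.2, -0.6, 0, 1], [0.43, 0.36, 0.23, -0.1, -0.6, 0, 1], [0.45, 0.33, 0.25, -0.1, -0.5, 0, 1], [0.47, 0.31, 0.27, -0.1, -0.5, 0, 1]]]}}

```text
clock: 23.9
eef_pos: [528.1, 180.2, 148.7]
tool_rot: [2.563, -0.001, 1.334]
force: [-4.2, -5.2, -2.3]
width: -0.1
gripper_force: 2.7
```

```bash
python3 st.py; python3 arc.py 1.2 1.5 7 0;  python3 arc.py 1.571 1.571 1 0
```

```text
F valve [-3.6 -6.1 -0.3] T valve [-1.2   1.26 -0.04] p valve [-68.6  80.5   8. ] tilt sx,sy deg [ 0.13 -1.87] -0.051952149698397516
[-0.2   0.64 -0.65  2.28  1.69  0.82 -2.46]
[[0.43, 0.1, 0.28, -0.2, -0.5, -0.2, 1.0], [0.43, 0.22, 0.26, -0.0, -0.3, 0.0, 1.0], [0.44, 0.19, 0.26, -0.1, -0.3, 0.0, 1.0], [0.45, 0.17, 0.28, -0.1, -0.2, 0.0, 1.0], [0.46, 0.14, 0.29, -0.0, -0.2, 0.0, 1.0], [0.46, 0.11, 0.3, -0.1, -0.2, 0.0, 1.0], [0.47, 0.08, 0.3, 0.0, -0.1, 0.0, 1.0]]
[-0.2   0.64 -0.65  2.28  1.69  0.82 -2.46]
[[3.81, 1.07, 2.42, -0.5, -1.8, -0.2, 1.0]]
```

Request:
{"method": "play_rows", "body": {"series": [[[0.43, 0.1, 0.28, -0.2, -0.5, -0.2, 1], [0.43, 0.22, 0.26, 0, -0.3, 0, 1], [0.44, 0.19, 0.26, -0.1, -0.3, 0, 1], [0.45, 0.17, 0.28, -0.1, -0.2, 0, 1], [0.46, 0.14, 0.29, 0, -0.2, 0, 1], [0, 0, 0, 0, 0, 0, 1]]]}}

```text
clock: 24.65
eef_pos: [550.6, 189.9, 162.6]
tool_rot: [2.536, -0.003, 1.332]
force: [-5.2, -2.6, -2.0]
width: 0.0
gripper_force: 2.3
```

```bash
python3 st.py; python3 arc.py 1.5 1.571 2 0
```

```text
F valve [-4.8 -3.8  0.9] T valve [-0.78  1.45 -0.01] p valve [-44.7  95.3   8.2] tilt sx,sy deg [ 0.17 -0.31] 0.01506189487950613
[-0.21  0.63 -0.65  2.22  1.66  0.83 -2.41]
[[0.9, 0.04, 0.58, -0.2, -0.2, -0.1, 1.0], [0.67, 0.06, 0.45, -0.0, -0.1, 0.0, 1.0]]
```

Request:
{"method": "play_rows", "body": {"series": [[[0.3, 0.03, 0.2, 0, 0, 0, 1], [0.3, 0.02, 0.2, 0, 0, 0, 1], [0.3, 0.02, 0.2, 0, 0, 0, 1], [0.24, 0.02, 0.16, 0, 0, 0, 1], [0, 0, 0, 0, 0, 0, 1]]]}}

```text
clock: 25.28
eef_pos: [562.3, 191.6, 170.4]
tool_rot: [2.536, -0.004, 1.334]
force: [-4.2, -1.9, -1.5]
width: -0.0
gripper_force: 2.2
```

```bash
python3 st.py
python3 - <<'E'
from h import *
C=cam('wrist');im,d=get_image('wrist');np.savez('w6.npz',im=im,d=d)
g=im.max(2);v,u=np.nonzero((g<60)&(d>100));
X=np.array([world(C,(a,b),d[b,a]) for a,b in zip(u,v)]);Y=(X-V)@F
k=(abs(Y[:,2]-22)<9)&(Y[:,1]>55)&(Y[:,1]<165)&(abs(Y[:,0])<60);Y=Y[k];print(len(Y))
for a in range(55,160,10):
    q=Y[(Y[:,1]>a)&(Y[:,1]<a+10)]
    if len(q):print(a,q.min(0).round(),q.max(0).round(),q.mean(0).round(1))
E
```

```text
F valve [-3.8 -2.9  0.9] T valve [-0.67  1.53 -0.06] p valve [-31.2  99.8   8.3] tilt sx,sy deg [ 0.27 -0.29] -0.04212211067636777
5778
85 [-14.  86.  19.] [ 8. 95. 25.] [-4.5 91.7 23.7]
95 [-41.  95.  20.] [  7. 105.  27.] [ -5.6 100.2  23.5]
105 [-43. 105.  13.] [  6. 115.  31.] [-14.  109.2  23.1]
115 [-18. 115.  18.] [  6. 125.  26.] [ -7.3 120.   23.2]
125 [-18. 125.  18.] [  5. 135.  26.] [ -7.7 130.1  23.3]
135 [-19. 135.  17.] [  5. 144.  26.] [ -7.8 139.9  22.3]
```

Request:
{"method": "play_rows", "body": {"series": [[[0.2, 0, 0.14, 0, 0, 0, 1], [0.16, 0, 0.11, 0, 0, 0, 1], [0, 0, 0, 0, 0, 0, 1]]]}}

```text
clock: 25.7
eef_pos: [566.1, 191.9, 173.0]
tool_rot: [2.535, -0.004, 1.334]
force: [-5.3, -2.6, -2.6]
width: 0.2
gripper_force: 2.5
```

Request:
{"method": "play_rows", "body": {"series": [[[0.08, 0, 0.06, 0, 0, 0, 1], [0, 0, 0, 0, 0, 0, 1]]]}}

```text
clock: 25.95
eef_pos: [567.0, 191.8, 173.6]
tool_rot: [2.535, -0.004, 1.334]
force: [-3.4, -1.9, -2.6]
width: -0.2
gripper_force: 2.4
```

```bash
python3 st.py
```

```text
F valve [-3.8 -2.7 -0.5] T valve [-0.75  1.63 -0.04] p valve [-25.7 101.1   8.3] tilt sx,sy deg [ 0.29 -0.25] -0.21377142160409043
```

Request:
{"method": "play_rows", "body": {"series": [[[0.08, 0, 0.06, 0, 0, 0, 1], [0, 0, 0, 0, 0, 0, 1]]]}}

```text
clock: 26.2
eef_pos: [567.5, 191.8, 174.0]
tool_rot: [2.536, -0.004, 1.334]
force: [-3.8, -2.3, -3.6]
width: -0.1
gripper_force: 2.7
```

Request:
{"method": "play_rows", "body": {"series": [[[0.08, 0, 0.06, 0, 0, 0, 1], [0, 0, 0, 0, 0, 0, 1]]]}}

```text
clock: 26.45
eef_pos: [567.5, 191.8, 174.0]
tool_rot: [2.537, -0.003, 1.334]
force: [-5.7, -2.7, -4.3]
width: 0.2
gripper_force: 3.6
```

```bash
python3 st.py
```

```text
F valve [-6.5 -4.  -0.7] T valve [-0.79  2.13 -0.04] p valve [-25.  101.2   8.3] tilt sx,sy deg [ 0.28 -0.38] 0.19115496932327833
```

Request:
{"method": "play_rows", "body": {"series": [[[0.08, 0, 0.06, 0, 0, 0, 1], [0, 0, 0, 0, 0, 0, 1]]]}}

```text
clock: 26.7
eef_pos: [567.5, 191.8, 174.1]
tool_rot: [2.539, -0.003, 1.335]
force: [-7.8, -2.7, -5.7]
width: 0.1
gripper_force: 4.4
```

Request:
{"method": "play_rows", "body": {"series": [[[0.08, 0, 0.06, 0, 0, 0, 1], [0, 0, 0, 0, 0, 0, 1]]]}}

```text
clock: 26.95
eef_pos: [567.5, 191.8, 174.1]
tool_rot: [2.541, -0.003, 1.335]
force: [-8.1, -2.1, -6.2]
width: 0.0
gripper_force: 5.2
```

```bash
python3 st.py
```

```text
F valve [-9.6 -3.9 -0.9] T valve [-1.02  2.83 -0.03] p valve [-24.9 101.2   8.4] tilt sx,sy deg [ 0.26 -0.57] 0.047046399849336645
```

The motion has stopped and the force is rising to about 10 N, so the lever is home. I'll back off along −x, withdraw along the valve's z, and check.

Request:
{"method": "play_rows", "body": {"series": [[[-0.3, 0.06, -0.22, 0, 0, 0, 1], [-0.5, 0.12, -0.36, 0, 0, 0, 1], [-0.8, 0.2, -0.57, 0, 0, 0, 1], [-1.1, 0.27, 1.64, 0, 0, 0, 1], [-1.7, 0.41, 2.5, 0, 0, 0, 1], [-1.7, 0.41, 2.5, 0, 0, 0, 1], [-1.7, 0.41, 2.5, 0, 0, 0, 1], [-1.7, 0.41, 2.5, 0, 0, 0, 1], [-1.7, 0.41, 2.5, 0, 0, 0, 1], [-1, 0.3, 1.5, 0, 0, 0, 1], [0, 0, 0, 0, 0, 0, 1]]]}}

```text
clock: 28.32
eef_pos: [449.5, 224.0, 323.8]
tool_rot: [2.529, -0.008, 1.337]
force: [-0.0, -0.6, 0.5]
width: 0.4
gripper_force: 0.0
```

Run:
```python
from h import *
C=cam('wrist');im,d=get_image('wrist');save('w7.png',im)
g=im.max(2);v,u=np.nonzero((g<60)&(d>100));
X=np.array([world(C,(a,b),d[b,a]) for a,b in zip(u,v)]);Y=(X-V)@F
k=(abs(Y[:,2]-22)<6)&(Y[:,1]>55)&(Y[:,1]<165)&(abs(Y[:,0])<40);Y=Y[k]
for a in range(55,160,15):
    q=Y[(Y[:,1]>a)&(Y[:,1]<a+15)]
    if len(q):print(a,q.min(0).round(),q.max(0).round(),q.mean(0).round(1))
print(ctrl.read_state()['force'])
```

```text
55 [-11.  62.  17.] [12. 70. 26.] [ 0.2 66.  23.6]
70 [-10.  70.  19.] [13. 85. 27.] [ 0.7 77.5 23.6]
85 [-11.  85.  18.] [ 13. 100.  26.] [ 0.5 92.7 23.4]
100 [-11. 100.  17.] [ 13. 115.  26.] [  0.7 107.7  23.4]
115 [-11. 115.  17.] [ 13. 130.  26.] [  0.8 122.6  23.2]
130 [-11. 130.  16.] [ 13. 143.  25.] [  1.  136.6  23. ]
[ 0.9732928   0.20097588 -0.97727994]
```

View pics/w7.png

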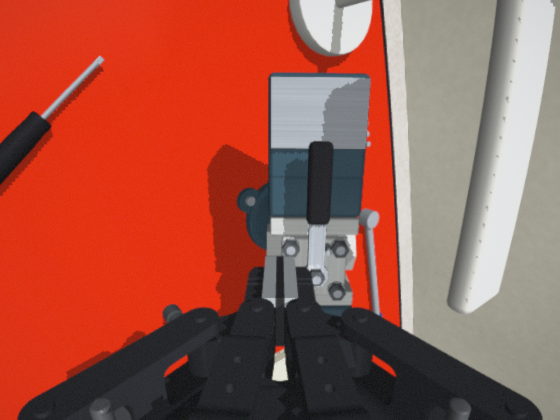

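The lever lies along the valve's +y at (319,185), which is fully closed, and the arm touches nothing.

```bash
python3 -c "
from h import *
print(workorder.finish_job())"
```

```text
the job is handed in; nothing more can be done
None
```

The job is handed in at about 28 s of the allowed 72 s: the spanner lies flat in the white tray and the valve lever is home against its closed stop, pushed there with about 10 N at most. The arm stands clear, and I saw no sign of the lamp or loose parts being knocked.

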